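# Release a ratchet clamp and take out the valve block

### The arm

A 6-joint arm with a two-finger parallel gripper is mounted at the origin on the work surface. World frame = base frame: x ahead of the robot, y to its left, z up, the work surface at z = 0. Lengths are in m, angles in degrees, forces in N, time in s.
With the tool pointing down it reaches from about 0.325 to 0.9 m from the base axis. Payload 3.5 kg.
Tool frame: the origin (TCP) lies midway between the tips of the shut fingers; the grasp point (between the pads) lies 19 mm behind it; z points along the fingers, y is the direction in which the jaws open and shut (so a half turn about z gives the same grasp; the last joint's range is limited). The gripper opens to 85 mm and grips with 20 to 120 N. Pads are 22 mm wide; open, the fingers measure 114 mm over their backs; the gripper's body (76 mm by 85 mm) begins 54 mm behind the grasp point. The pads swing forward as they close: fully open they stand 13 mm farther back than shut.
Start: joints at [68.102, 15.837, -1.513, 72.651, 0, 84.076], TCP at [0.172, 0.601, 0.231] pointing down, gripper open.
Joint ranges: [-178.77, 178.77], [-48.84, 107.48], [-61.69, 71.31], [-111.58, 123.2], [-90, 87.43], [-180, 180]. Speed limits (degrees/s): [147.25, 147.25, 180, 180, 180, 180].

### API

Orientations are given as a 3x3 rotation matrix whose columns are the frame's x, y, z axes.
In Python, from bench import robot gives the robot as it stands.
- The arm moves only by the tool step_arm, never from a script. Its arguments are lists of equal length, an entry for each row: "linear": the shift along the tool's x, y, z in m, a list of three; "twist": the turn about the tool's z in rad. In form: {"linear": [[x, y, z], ...], "twist": [twist, ...]}. A call has 1 to 20 rows; each row shifts and turns the commanded pose from where the row before left it, along the tool's axes as they then stand; what a row does not reach is not made up. A row lasts 1/12 s, in which the tool goes at most 41.7 mm and 7.16 degrees, less where a joint would pass 70% of its speed; a pose out of reach is approached as far as the arm can. A call is refused whole if a number of a shift passes 0.0417 or a number of a turn 0.125, either way. A call with a gripper value outside its range is refused whole. "fingers" is the opening, from -1 (shut) to 1 (fully open), set as the call begins (left out, the last holds). The fingers move at their own pace and stop on an object; the grip force is fixed at half the most. Time passes only in rows, so rows that do not move let the fingers close. It gives the time, the measured TCP pose, the force and the opening at its end, in the units of the state.
- robot.state(): the state, without advancing time (a new reading comes with each control period).
- robot.snapshot(name): name is "scene" or "top" or "wrist"; returns the picture (384x512x3 uint8, red, green, blue); there is no depth.
- robot.camera_model(name): a dict with "fx", "fy", "cx", "cy" (pixels), "cam_to_world" (4x4, takes a point from camera to world coordinates); the wrist camera has in their place "hand_eye" (4x4, takes a point from camera to tool coordinates, whose origin is the TCP and whose axes are the flange's). Camera axes: x right, y up, looking along -z (the intrinsics and any distortion apply to the point x, -y, -z); pixel columns grow to the right and rows downward; lengths in m; the calibration is good to about 2 mm. A picture is of the moment at which its call begins: read the wrist's pose just before it. camera_model takes no time and is no camera call.
- robot.job_done(): hands the job in, once; it reports no verdict.
Trained networks look in the newest picture that a camera, given by its name, has taken for a name from the list of things; names that differ only in an ending like _2 or _b are one class to them, and where a whole thing is asked for, a point or a joint stands for the part that bears it (a point fixed in the world has none). Each returns a list of dicts, best first, with "score" (0 to 1); they miss things now and then, are a little off and sometimes report something else, mostly with a low value. They report only what shows in the picture. A call takes as long as a camera call. They do not tell look-alikes from the thing itself.
- robot.spot_in(camera, thing): "location" ([x, y, z] in m, in world coordinates, good to about 4 mm: the middle of the surface that is visible of it).
The state is a dict: "time_s": time; "joint_pos": joint angles; "joint_velocities": joint speeds; "joint_efforts": joint torques, N m; "tcp_pos": TCP position; "ee_rot": TCP orientation; "ft_force": force on the tool from outside, world axes, zero at the start; "wrist_torque": the same for the moment, N m; "grip_width": opening from 0.0 (shut) to 1.0 (fully open).
Only numpy, scipy, OpenCV 4.12 (cv2) and the standard library are available. Lean on these libraries where they do the work, as an engineer would, in place of code of your own. Each camera call takes 0.05 s, during which the arm holds its last target. There are 200 camera calls.

### The job

Free the valve block from the ratchet clamp: press the black screw head on the pawl's tail gently down to lift the pawl off the wheel, without straining the pawl against its stop, and keep it down until the jaw has run all the way back. Only then lift the block out by its brass fitting and set it down gently, upright, in the green tray, and let go; leave the carton, the bearing ring and the spanner where they are.

Things in the scene. Friction and masses are not known exactly. Their poses are not given: they have to be found in the camera images.
- clamp: ratchet clamp fixed to the bench: red frame on a grey base plate 110 (x) x 310 (y) x 10 mm; origin at the centre of the plate's underside. Along its own y: pawl tail at -139 mm, wheel axle at -60, moving jaw, block at +100, fixed red jaw (55 mm high) at +120 to +145 mm.
- pawl: yellow rocker on a pin along the clamp's x; origin on the pin, 73 mm above the bench. Nose, 34 mm to the clamp's +y, sits in the teeth; the tail, to -y, is pressed down to lift it, against about 4 N at first and up to about 12 N as it draws off the tooth. The nose is clear with the screw head 6 to 8 mm down (the push then eases); about 2 mm on is a hard stop. Over 20 N from the robot strains it.
- tail (a point): centre of the upper face of the pawl's yellow tail plate (24 x 30 mm), at rest 83 mm above the bench. On it stands the flat black screw head, 20 mm in diameter; its top is 5 to 23 mm above this point, set differently each time and not measured: find it by touch. It is locked tight and does not turn or slide.
- jaw (a joint): travel of the moving jaw from the block, along the clamp's -y, in m: about 0 clamped, 0.023 fully back. Jaw of steel, 50 mm wide, 56 mm high, with a sprung rubber pad. It runs back by itself in about 3 to 5 s while the pawl is held clear; let down early, the pawl catches the next tooth and the jaw stops there.
- block: valve block: aluminium 40 x 40 x 45 mm high with a brass round fitting, 24 mm in diameter and 25 mm high, on the centre of its top (70 mm in all); about 0.35 kg; origin at the centre of its underside, z up. It stands on the clamp's plate (10 mm above the bench), square to the clamp.
- tray: green open tray, 150 x 150 x 28 mm, walls and floor 4 mm thick, fixed to the bench; origin at the centre of its underside.
- carton: blue carton 90 x 110 x 40 mm, origin under its centre; not to be moved
- race: steel bearing ring, 70 mm outside, 18 mm high, origin under its centre; not to be moved
- spanner: spanner lying on the bench beyond the clamp; not to be moved
- wheel: steel ratchet wheel, 60 mm diameter, 16 teeth, upright on the clamp's +x side; origin on its axle, which runs along the clamp's x, 42 mm above the bench. Geared to the jaw: once the pawl is clear, a damped spring turns it back by itself.
Things that resemble listed ones, but are neither listed nor needed, are in the scene too. There is more than one size of the block; the job needs the largest.

How it is judged:
By the outcome, as a careful person would: the job done as asked, in the order asked, and still so for the second after the job is handed in, with the robot touching nothing.
It also fails if it takes over 72 s, if anything falls off the work surface, if the arm or the gripper's body presses on something with over 40 N, if the wrist force passes 120 N, or if a joint passes its speed limit or range.

## Working session

There is one attempt and no reset: what is moved stays moved. The work goes in short steps, Python scripts to look and compute and a tool call to move; the robot and the scene stay as the last step left them, time stands still between calls to the robot, and variables do not carry over. Pictures are saved under pics/ and viewed, about 8 in all and at most 12, crops included, and the job is handed in when it is done.

Besides the shell and the picture viewer there is one more tool, called by a JSON object that holds its "api" and its "payload", one argument or row to a line. step_arm: Moves the arm, as the interface text tells. Its arguments: {"type":"object","properties":{"linear":{"type":"array","items":{"type":"array","items":{"type":"number"}}},"twist":{"type":"array","items":{"type":"number"}},"fingers":{"type":"number"}},"required":["linear","twist"]}

```bash
mkdir -p pics; ls
python3 - <<'E'
from bench import robot
import cv2,numpy as np
for c in("scene","top"):
    im=robot.snapshot(c); cv2.imwrite(f"pics/{c}.png",im[...,::-1])
    for t in("clamp","pawl","tail","jaw","block","tray","carton","race","spanner","wheel"):
        print(c,t,[(np.round(d["location"],3).tolist(),round(d["score"],2)) for d in robot.spot_in(c,t)][:4])
a=cv2.imread("pics/scene.png");b=cv2.imread("pics/top.png")
cv2.imwrite("pics/both.png",cv2.resize(np.vstack([a,b]),(800,1200))[:600]) 
s=robot.state();print(s["time_s"],s["tcp_pos"],np.round(s["ee_rot"],3).tolist(),s["ft_force"],s["grip_width"])
print(robot.camera_model("top"))
E
```

```text
pics
scene clamp [([0.531, -0.023, 0.011], 0.97)]
scene pawl [([0.55, -0.119, 0.079], 0.96)]
scene tail [([0.549, -0.121, 0.079], 0.74)]
scene jaw [([0.511, 0.051, 0.055], 0.57)]
scene block [([0.503, 0.096, 0.055], 0.74), ([0.385, 0.047, 0.031], 0.72), ([0.376, 0.175, 0.032], 0.7)]
scene tray [([0.49, 0.322, 0.004], 0.59)]
scene carton [([0.485, -0.337, 0.042], 0.82)]
scene race [([0.731, 0.093, 0.018], 0.96), ([0.552, -0.119, 0.079], 0.63), ([0.531, -0.022, 0.01], 0.16)]
scene spanner [([0.713, -0.13, 0.007], 0.66), ([0.51, 0.047, 0.054], 0.42)]
scene wheel [([0.549, -0.057, 0.053], 0.89)]
top clamp [([0.509, -0.011, 0.012], 0.94)]
top pawl [([0.549, -0.118, 0.079], 0.76)]
top tail [([0.549, -0.117, 0.083], 0.76)]
top jaw [([0.508, 0.045, 0.06], 0.62)]
top block [([0.492, 0.096, 0.054], 0.57)]
top tray [([0.488, 0.321, 0.006], 0.78)]
top carton [([0.475, -0.337, 0.037], 0.76)]
top race [([0.729, 0.095, 0.023], 0.58)]
top spanner [([0.708, -0.129, 0.007], 0.68)]
top wheel []
1.1 [0.17200294 0.60085271 0.23131004] [[-0.961, 0.275, -0.0], [0.275, 0.961, -0.0], [-0.0, -0.0, -1.0]] [0.78402944 0.77903939 0.3569134 ] 1.0012068254544728
{'fx': 425.7473544943705, 'fy': 425.7473544943705, 'cx': 251.91172335403635, 'cy': 192.07064147481464, 'cam_to_world': array([[ 0.02548613,  0.99870279, -0.04408173,  0.49727292],
       [-0.99955469,  0.02614287,  0.01438635,  0.00204992],
       [ 0.01552012,  0.04369545,  0.99892434,  1.18373493],
       [ 0.        ,  0.        ,  0.        ,  1.        ]])}
```

View pics/top.png

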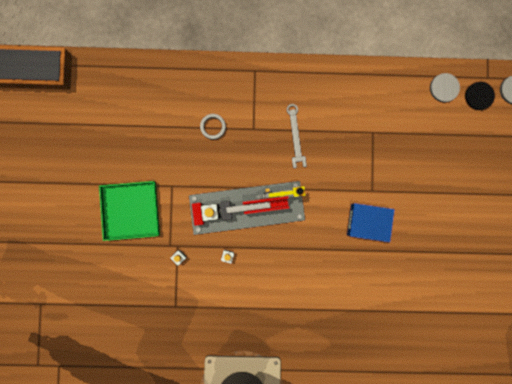

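View pics/scene.png

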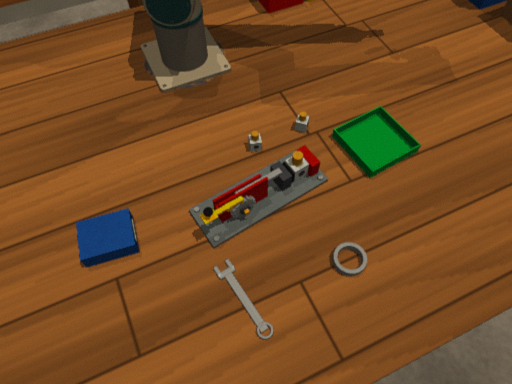

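Candidates for the block in the top view are (209,212) in the clamp, and (178,258) and (228,257) standing free. The one between the jaws is the largest. The black screw head is at about (303,190).

```bash
cat > h.py <<'E'
from bench import robot
import numpy as np,cv2
def st():
    s=robot.state();return s,np.array(s["tcp_pos"]),np.array(s["ee_rot"])
def intool(target): # shift in tool axes
    s,p,R=st();return R.T@(np.array(target)-p)
def camT(c):
    m=robot.camera_model(c)
    if "cam_to_world" in m: return m,m["cam_to_world"]
    s,p,R=st();T=np.eye(4);T[:3,:3]=R;T[:3,3]=p;return m,T@m["hand_eye"]
def pix2w(c,u,v,z,mT=None):
    m,T=mT or camT(c)
    d=T[:3,:3]@np.array([(u-m["cx"])/m["fx"],-(v-m["cy"])/m["fy"],-1]);o=T[:3,3]
    return o+d*(z-o[2])/d[2]
def w2pix(c,P,mT=None):
    m,T=mT or camT(c);q=np.linalg.inv(T)@np.append(P,1)
    return m["cx"]+m["fx"]*q[0]/-q[2],m["cy"]-m["fy"]*q[1]/-q[2]
E
python3 - <<'E'
from h import *
m=robot.camera_model("wrist");print(m)
print(intool([.50,-.02,.30]))
for uv in [(303,202),(192.5,214.5)]: print(pix2w("top",*uv,.01))
print(pix2w("top",303,190,.097))
s,p,R=st();print(np.degrees(np.arctan2(R[1,1],R[0,1])))
E
```

```text
{'fx': 297.9151849265902, 'fy': 297.9151849265902, 'cx': 252.79519187513807, 'cy': 192.98699080792534, 'hand_eye': array([[ 7.02529383e-04,  9.44446518e-01,  3.28664391e-01,
         8.37597917e-02],
       [ 9.99999748e-01, -6.96852050e-04, -1.35060917e-04,
         4.59237189e-04],
       [ 1.01472642e-04,  3.28664403e-01, -9.44446769e-01,
        -1.43932607e-01],
       [ 0.00000000e+00,  0.00000000e+00,  0.00000000e+00,
         1.00000000e+00]])}
[-0.48619384 -0.50661382 -0.06867651]
[ 0.52531803 -0.15663759  0.01      ]
[0.48313189 0.14677482 0.01      ]
[ 0.55395871 -0.14425353  0.097     ]
74.02576621881035
```

{"api": "step_arm", "payload": {
  "linear": [
    [-0.029,-0.0269,-0.0043],
    [-0.029,-0.0269,-0.0043],
    [-0.029,-0.0269,-0.0043],
    [-0.029,-0.0269,-0.0043],
    [-0.029,-0.0269,-0.0043],
    [-0.029,-0.0269,-0.0043],
    [-0.029,-0.0269,-0.0043],
    [-0.029,-0.0269,-0.0043],
    [-0.029,-0.0269,-0.0043],
    [-0.029,-0.0269,-0.0043],
    [-0.029,-0.0269,-0.0043],
    [-0.029,-0.0269,-0.0043],
    [-0.029,-0.0269,-0.0043],
    [-0.029,-0.0269,-0.0043],
    [-0.029,-0.0269,-0.0043],
    [-0.029,-0.0269,-0.0043]
  ],
  "twist": [0,0,0,0,0,0,0,0,0,0,0,0,0,0,0,0],
  "fingers": -1
}}

```text
time_s: 2.43
tcp_pos: [0.5003, 0.0575, 0.3006]
ee_rot: [[-0.961, 0.276, 0.001], [0.276, 0.961, 0.0], [-0.001, 0.0, -1.0]]
ft_force: [0.4, 0.3, 0.6]
grip_width: 0.0
```

{"api": "step_arm", "payload": {
  "linear": [
    [0,0,0],
    [0,0,0],
    [0,0,0],
    [0,0,0],
    [0,0,0],
    [0,0,0],
    [0,0,0],
    [0,0,0],
    [0,0,0],
    [0,0,0],
    [0,0,0],
    [0,0,0]
  ],
  "twist": [0.115,0.115,0.115,0.115,0.115,0.115,0.115,0.115,0.115,0.115,0,0]
}}

```text
time_s: 3.43
tcp_pos: [0.4996, 0.0594, 0.3002]
ee_rot: [[-0.144, 0.99, 0.0], [0.99, 0.144, -0.0], [-0.0, 0.0, -1.0]]
ft_force: [-0.1, -0.2, 0.4]
grip_width: 0.001
```

Run:
```python
from h import *
s,p,R=st();print(s["time_s"],p,np.degrees(np.arctan2(R[1,1],R[0,1])),s["ft_force"],s["joint_pos"],s["grip_width"])
im=robot.snapshot("wrist");cv2.imwrite("pics/w1.png",cv2.resize(im[...,::-1],(768,576),interpolation=cv2.INTER_CUBIC))
for t in("tail","pawl","jaw","block","tray"):
    print(t,[(np.round(d["location"],3).tolist(),round(d["score"],2)) for d in robot.spot_in("wrist",t)][:3])
```

```text
3.4333 [0.49961056 0.05938523 0.30017716] 8.302860548806041 [-0.07443429 -0.1749144   0.36182521] [-5.86876052e-01  1.66694774e+00 -9.89324656e+00  7.84335222e+01
 -9.94019496e-05  8.11102635e+01] 0.001160239840794839
tail [([0.487, 0.098, 0.054], 0.28)]
pawl []
jaw [([0.51, 0.05, 0.058], 0.59), ([0.499, 0.039, 0.011], 0.24)]
block [([0.489, 0.098, 0.053], 0.97), ([0.37, 0.174, 0.032], 0.91), ([0.377, 0.051, 0.034], 0.9)]
tray [([0.51, 0.245, 0.018], 0.7), ([0.493, 0.1, 0.053], 0.57)]
```

View pics/w1.png

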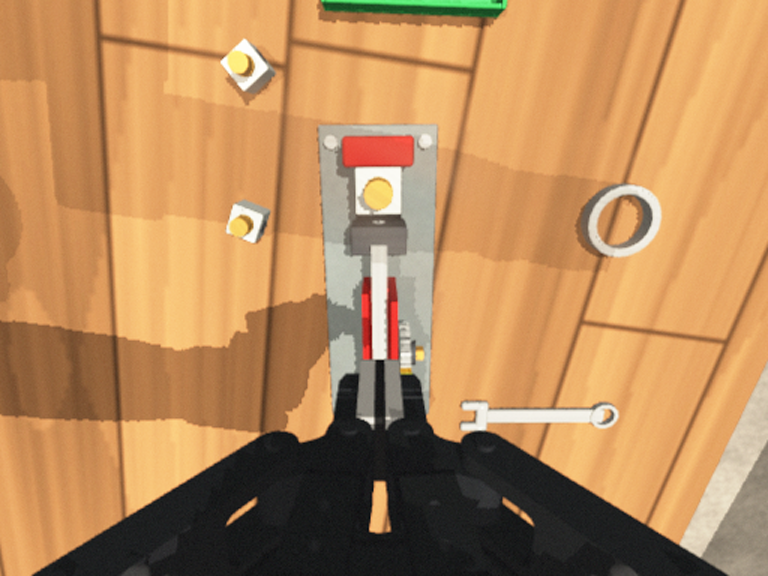

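The largest block is in the clamp, with its brass fitting at about (378,193). It is clearly bigger than the two at (247,65) and (247,222). The gripper hides the tail, so I'll move beyond it for one look.

Run:
```python
from h import *
mT=camT("wrist")
print("fit",pix2w("w",378/1.5,193/1.5,.08,mT))
a=pix2w("w",318/1.5,125/1.5,.01,mT);b=pix2w("w",438/1.5,125/1.5,.01,mT);print(a,b,np.degrees(np.arctan2(*(b-a)[1::-1])))
print("tray edge",pix2w("w",322/1.5,10/1.5,.028,mT),pix2w("w",500/1.5,15/1.5,.028,mT))
print(intool([.56,-.22,.22]))
```

```text
fit [0.49422142 0.0991858  0.08      ]
[0.43250741 0.14329015 0.01      ] [0.54077665 0.15894502 0.01      ] 8.22749100802547
tray edge [0.42941716 0.23080415 0.028     ] [0.57287616 0.24800185 0.028     ]
[-0.28516347  0.01999497  0.0800882 ]
```

{"api": "step_arm", "payload": {
  "linear": [
    [-0.0356,0.0025,0.01],
    [-0.0356,0.0025,0.01],
    [-0.0356,0.0025,0.01],
    [-0.0356,0.0025,0.01],
    [-0.0356,0.0025,0.01],
    [-0.0356,0.0025,0.01],
    [-0.0356,0.0025,0.01],
    [-0.0356,0.0025,0.01],
    [0,0,0],
    [0,0,0]
  ],
  "twist": [0,0,0,0,0,0,0,0,0,0]
}}

```text
time_s: 4.57
tcp_pos: [0.5593, -0.2212, 0.2188]
ee_rot: [[-0.139, 0.99, -0.002], [0.99, 0.139, 0.001], [0.001, -0.002, -1.0]]
ft_force: [0.8, 1.0, 0.8]
grip_width: 0.001
```

Run:
```python
from h import *
im=robot.snapshot("wrist");cv2.imwrite("pics/w2.png",cv2.resize(im[...,::-1],(768,576),interpolation=cv2.INTER_CUBIC))
for t in("tail","pawl"):
    print(t,[(np.round(d["location"],3).tolist(),round(d["score"],2)) for d in robot.spot_in("wrist",t)][:3])
```

```text
tail [([0.552, -0.12, 0.083], 0.74), ([0.474, -0.327, 0.045], 0.55)]
pawl [([0.547, -0.124, 0.077], 0.98)]
```

View pics/w2.png

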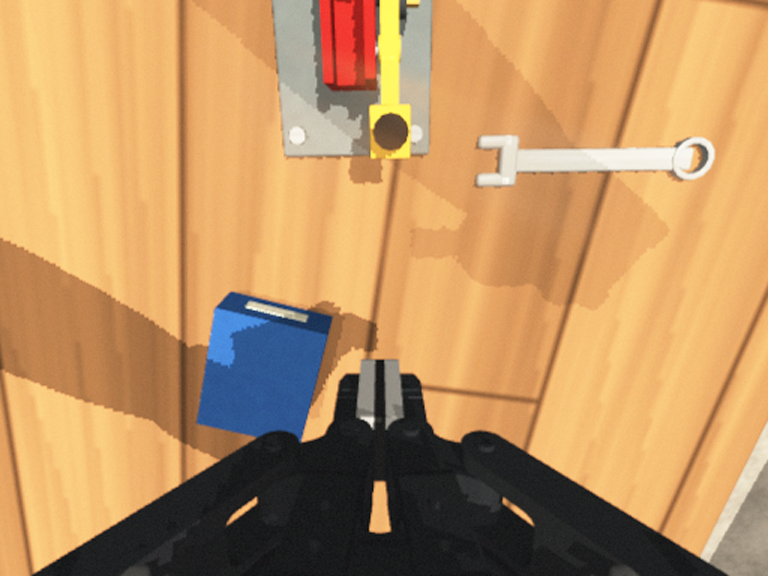

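The yellow tail plate is centred at about (390,131), with the black screw head on it at (391,131).

Run:
```python
from h import *
mT=camT("wrist")
for z in(.083,.09,.1):print("head",pix2w("w",391/1.5,131/1.5,z,mT))
for uv in [(370,105),(411,105),(370,157),(411,157)]:print(pix2w("w",uv[0]/1.5,uv[1]/1.5,.083,mT))
t=pix2w("w",391/1.5,131/1.5,.092,mT);t[2]=.125;print(intool(t),st()[0]["ft_force"])
```

```text
head [ 0.55545681 -0.13204178  0.083     ]
head [ 0.55528453 -0.13211424  0.09      ]
head [ 0.55503842 -0.13221775  0.1       ]
[ 0.54117099 -0.11967354  0.083     ]
[ 0.56482925 -0.11624878  0.083     ]
[ 0.54514377 -0.14849839  0.083     ]
[ 0.56966881 -0.14495058  0.083     ]
[0.08643986 0.0079797  0.09546731] [-0.23284698 -0.07245453 -0.42723794]
```

{"api": "step_arm", "payload": {
  "linear": [
    [0.017,0.0016,0.016],
    [0.017,0.0016,0.02],
    [0.017,0.0016,0.02],
    [0.017,0.0016,0.02],
    [0.017,0.0016,0.02],
    [0,0,0.01],
    [0,0,0],
    [0,0,0]
  ],
  "twist": [0,0,0,0,0,0,0,0]
}}

```text
time_s: 5.38
tcp_pos: [0.5557, -0.1339, 0.1146]
ee_rot: [[-0.143, 0.99, 0.0], [0.99, 0.143, -0.0], [-0.0, 0.0, -1.0]]
ft_force: [0.1, -0.2, -0.3]
grip_width: -0.003
```

{"api": "step_arm", "payload": {
  "linear": [
    [0,0,0.001],
    [0,0,0.001],
    [0,0,0]
  ],
  "twist": [0,0,0]
}}

```text
time_s: 5.63
tcp_pos: [0.5567, -0.1353, 0.1133]
ee_rot: [[-0.141, 0.99, 0.002], [0.99, 0.141, -0.001], [-0.001, 0.002, -1.0]]
ft_force: [0.1, -0.1, 0.3]
grip_width: -0.003
```

{"api": "step_arm", "payload": {
  "linear": [
    [0,0,0.002],
    [0,0,0.002],
    [0,0,0]
  ],
  "twist": [0,0,0]
}}

```text
time_s: 5.88
tcp_pos: [0.5554, -0.1347, 0.1078]
ee_rot: [[-0.141, 0.99, -0.0], [0.99, 0.141, 0.0], [0.0, -0.0, -1.0]]
ft_force: [-0.6, -0.6, -0.0]
grip_width: -0.003
```

{"api": "step_arm", "payload": {
  "linear": [
    [0,0,0.001],
    [0,0,0.001],
    [0,0,0]
  ],
  "twist": [0,0,0]
}}

```text
time_s: 6.13
tcp_pos: [0.5554, -0.1344, 0.1058]
ee_rot: [[-0.141, 0.99, -0.0], [0.99, 0.141, 0.0], [0.0, -0.0, -1.0]]
ft_force: [0.3, -0.4, 0.3]
grip_width: -0.002
```

{"api": "step_arm", "payload": {
  "linear": [
    [0,0,0.001],
    [0,0,0.001],
    [0,0,0]
  ],
  "twist": [0,0,0]
}}

```text
time_s: 6.38
tcp_pos: [0.5555, -0.1344, 0.1039]
ee_rot: [[-0.142, 0.99, -0.0], [0.99, 0.142, 0.0], [0.0, -0.0, -1.0]]
ft_force: [-0.1, -0.5, -0.2]
grip_width: -0.001
```

{"api": "step_arm", "payload": {
  "linear": [
    [0,0,0.001],
    [0,0,0.001],
    [0,0,0]
  ],
  "twist": [0,0,0]
}}

```text
time_s: 6.63
tcp_pos: [0.5557, -0.1345, 0.1021]
ee_rot: [[-0.142, 0.99, 0.0], [0.99, 0.142, -0.0], [-0.0, 0.0, -1.0]]
ft_force: [0.2, 0.4, 0.0]
grip_width: 0.001
```

{"api": "step_arm", "payload": {
  "linear": [
    [0,0,0.001],
    [0,0,0.001],
    [0,0,0]
  ],
  "twist": [0,0,0]
}}

```text
time_s: 6.88
tcp_pos: [0.556, -0.1349, 0.1012]
ee_rot: [[-0.141, 0.99, 0.001], [0.99, 0.141, -0.001], [-0.001, 0.0, -1.0]]
ft_force: [-2.1, -0.7, 6.3]
grip_width: -0.0
```

{"api": "step_arm", "payload": {
  "linear": [
    [0,0,0.001],
    [0,0,0.001],
    [0,0,0]
  ],
  "twist": [0,0,0]
}}

```text
time_s: 7.13
tcp_pos: [0.5562, -0.1357, 0.0998]
ee_rot: [[-0.141, 0.99, 0.001], [0.99, 0.141, -0.003], [-0.003, 0.001, -1.0]]
ft_force: [-2.2, -2.0, 9.2]
grip_width: 0.002
```

{"api": "step_arm", "payload": {
  "linear": [
    [0,0,0.001],
    [0,0,0]
  ],
  "twist": [0,0]
}}

```text
time_s: 7.3
tcp_pos: [0.5563, -0.1362, 0.0991]
ee_rot: [[-0.141, 0.99, 0.001], [0.99, 0.141, -0.004], [-0.004, 0.001, -1.0]]
ft_force: [-3.1, -1.9, 8.6]
grip_width: 0.001
```

{"api": "step_arm", "payload": {
  "linear": [
    [0,0,0.001],
    [0,0,0.0005],
    [0,0,0]
  ],
  "twist": [0,0,0]
}}

```text
time_s: 7.55
tcp_pos: [0.5564, -0.1368, 0.0979]
ee_rot: [[-0.141, 0.99, 0.001], [0.99, 0.141, -0.006], [-0.006, 0.001, -1.0]]
ft_force: [-3.7, -4.2, 9.5]
grip_width: 0.002
```

{"api": "step_arm", "payload": {
  "linear": [
    [0,0,0.001],
    [0,0,0]
  ],
  "twist": [0,0]
}}

```text
time_s: 7.72
tcp_pos: [0.5566, -0.1373, 0.0971]
ee_rot: [[-0.14, 0.99, 0.002], [0.99, 0.14, -0.007], [-0.007, 0.001, -1.0]]
ft_force: [-3.5, -5.0, 10.1]
grip_width: 0.003
```

{"api": "step_arm", "payload": {
  "linear": [
    [0,0,0.001],
    [0,0,0]
  ],
  "twist": [0,0]
}}

```text
time_s: 7.88
tcp_pos: [0.5567, -0.1377, 0.0963]
ee_rot: [[-0.14, 0.99, 0.002], [0.99, 0.14, -0.008], [-0.008, 0.001, -1.0]]
ft_force: [-3.2, -6.4, 9.8]
grip_width: 0.003
```

{"api": "step_arm", "payload": {
  "linear": [
    [0,0,0.0007],
    [0,0,0]
  ],
  "twist": [0,0]
}}

```text
time_s: 8.05
tcp_pos: [0.5569, -0.1378, 0.0954]
ee_rot: [[-0.14, 0.99, 0.002], [0.99, 0.14, -0.008], [-0.008, 0.001, -1.0]]
ft_force: [-1.3, -5.5, 7.0]
grip_width: 0.001
```

{"api": "step_arm", "payload": {
  "linear": [
    [0,0,0.0005],
    [0,0,0],
    [0,0,0]
  ],
  "twist": [0,0,0]
}}

```text
time_s: 8.3
tcp_pos: [0.557, -0.138, 0.0948]
ee_rot: [[-0.14, 0.99, 0.002], [0.99, 0.14, -0.008], [-0.008, 0.001, -1.0]]
ft_force: [-1.4, -7.1, 8.7]
grip_width: 0.004
```

{"api": "step_arm", "payload": {
  "linear": [
    [0,0,0],
    [0,0,0],
    [0,0,0]
  ],
  "twist": [0,0,0]
}}

```text
time_s: 8.55
tcp_pos: [0.557, -0.1379, 0.095]
ee_rot: [[-0.14, 0.99, 0.002], [0.99, 0.14, -0.008], [-0.008, 0.001, -1.0]]
ft_force: [-2.5, -5.5, 9.4]
grip_width: 0.001
```

Run:
```python
from h import *
s,p,R=st();print(s["time_s"],p,s["ft_force"])
for c in("scene","top"):
    im=robot.snapshot(c);cv2.imwrite(f"pics/{c}_p1.png",im[...,::-1]);print([np.round(d["location"],3).tolist() for d in robot.spot_in(c,"jaw")])
```

```text
8.55 [ 0.55701908 -0.13787944  0.09496844] [-2.54671436 -5.5173147   9.35025786]
[[0.51, 0.045, 0.055], [0.487, -0.338, 0.044]]
[[0.509, 0.038, 0.061]]
```

{"api": "step_arm", "payload": {
  "linear": [
    [0,0,0],
    [0,0,0],
    [0,0,0],
    [0,0,0],
    [0,0,0],
    [0,0,0],
    [0,0,0],
    [0,0,0],
    [0,0,0],
    [0,0,0],
    [0,0,0],
    [0,0,0]
  ],
  "twist": [0,0,0,0,0,0,0,0,0,0,0,0]
}}

```text
time_s: 9.75
tcp_pos: [0.557, -0.138, 0.0948]
ee_rot: [[-0.14, 0.99, 0.002], [0.99, 0.14, -0.008], [-0.008, 0.001, -1.0]]
ft_force: [-2.5, -7.6, 7.5]
grip_width: -0.003
```

Run:
```python
from h import *
s,p,R=st();print(s["time_s"],p,s["ft_force"])
for c in("scene","top"):
    im=robot.snapshot(c);cv2.imwrite(f"pics/{c}_p2.png",im[...,::-1]);print([np.round(d["location"],3).tolist() for d in robot.spot_in(c,"jaw")])
    a=cv2.imread(f"pics/{c}.png");r=(130,215,185,330) if c=="scene" else (170,245,180,320)
    ims=[cv2.imread(f"pics/{c}{k}.png")[r[0]:r[1],r[2]:r[3]] for k in("","_p2")]
    cv2.imwrite(f"pics/cmp_{c}.png",cv2.resize(np.vstack(ims),None,fx=3.4,fy=3.4,interpolation=cv2.INTER_CUBIC))
```

```text
9.75 [ 0.55698549 -0.13799247  0.09477209] [-2.53713668 -7.58236962  7.48739897]
[[0.509, 0.043, 0.058], [0.532, -0.011, 0.008]]
[[0.471, -0.338, 0.042], [0.503, 0.036, 0.06]]
```

View pics/cmp_scene.png

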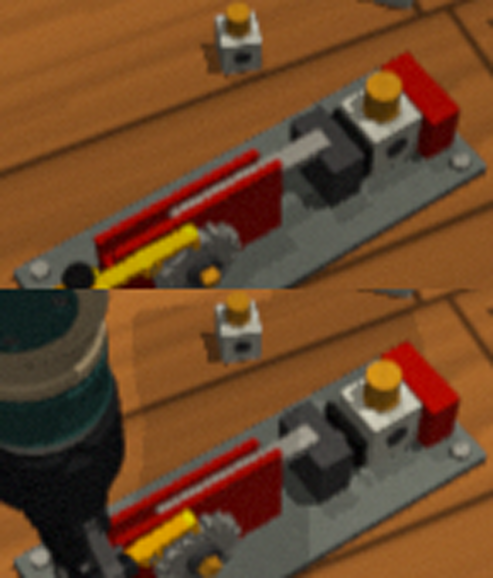

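The jaw has moved about 7–8 mm so far (lower half of the crop). I'll track it numerically while holding.

```bash
cat > jaw.py <<'E'
from h import *
import sys
n=sys.argv[1]
y=np.array([-.143,.99])
def show(im,k):
    ref=cv2.imread("pics/scene_p2.png")
    x0,y0,w,h=265,160,24,32   # jaw in p2
    t=ref[y0:y0+h,x0:x0+w];r=im[y0-20:y0+h+20,x0-25:x0+w+25]
    t,r=[cv2.resize(a,None,fx=4,fy=4,interpolation=cv2.INTER_CUBIC) for a in(t,r)]
    _,v,_,l=cv2.minMaxLoc(cv2.matchTemplate(r,t,cv2.TM_CCOEFF_NORMED))
    print(k,round(v,2),l[0]/4-25,l[1]/4-20)
if n=="old":
    for k in("","_p1","_p2"): show(cv2.imread(f"pics/scene{k}.png"),k)
else:
    im=robot.snapshot("scene")[...,::-1].copy();cv2.imwrite(f"pics/scene_{n}.png",im);show(im,n)
    a=np.array([.51,.047,.05]);b=a.copy();b[:2]-=.023*y
    print("full travel px",np.subtract(w2pix("scene",b),w2pix("scene",a)))
E
python3 jaw.py old; python3 jaw.py p3
```

```text
0.83 2.25 -1.5
_p1 0.92 1.25 -0.75
_p2 1.0 0.0 0.0
p3 0.99 0.0 0.0
full travel px [-8.61274997  4.78374623]
```

{"api": "step_arm", "payload": {
  "linear": [
    [0,0,0],
    [0,0,0],
    [0,0,0],
    [0,0,0],
    [0,0,0],
    [0,0,0]
  ],
  "twist": [0,0,0,0,0,0]
}}

```text
time_s: 10.5
tcp_pos: [0.557, -0.1379, 0.0949]
ee_rot: [[-0.14, 0.99, 0.002], [0.99, 0.14, -0.008], [-0.008, 0.001, -1.0]]
ft_force: [-3.1, -6.4, 9.1]
grip_width: -0.003
```

```bash
python3 jaw.py p4
```

```text
p4 0.96 -0.75 0.5
full travel px [-8.61274997  4.78374623]
```

{"api": "step_arm", "payload": {
  "linear": [
    [0,0,0.0004],
    [0,0,0],
    [0,0,0],
    [0,0,0],
    [0,0,0],
    [0,0,0],
    [0,0,0],
    [0,0,0],
    [0,0,0],
    [0,0,0],
    [0,0,0],
    [0,0,0]
  ],
  "twist": [0,0,0,0,0,0,0,0,0,0,0,0]
}}

```text
time_s: 11.55
tcp_pos: [0.557, -0.138, 0.0946]
ee_rot: [[-0.14, 0.99, 0.003], [0.99, 0.14, -0.008], [-0.008, 0.001, -1.0]]
ft_force: [-2.7, -6.1, 8.9]
grip_width: -0.001
```

```bash
python3 jaw.py p5
```

```text
p5 0.87 -2.75 1.5
full travel px [-8.61274997  4.78374623]
```

{"api": "step_arm", "payload": {
  "linear": [
    [0,0,0],
    [0,0,0],
    [0,0,0],
    [0,0,0],
    [0,0,0],
    [0,0,0],
    [0,0,0],
    [0,0,0],
    [0,0,0],
    [0,0,0],
    [0,0,0],
    [0,0,0]
  ],
  "twist": [0,0,0,0,0,0,0,0,0,0,0,0]
}}

```text
time_s: 12.6
tcp_pos: [0.557, -0.1381, 0.0946]
ee_rot: [[-0.14, 0.99, 0.003], [0.99, 0.14, -0.008], [-0.008, 0.001, -1.0]]
ft_force: [-3.2, -6.9, 8.2]
grip_width: 0.001
```

```bash
python3 jaw.py p6
```

```text
p6 0.84 -4.25 2.25
full travel px [-8.61274997  4.78374623]
```

{"api": "step_arm", "payload": {
  "linear": [
    [0,0,0],
    [0,0,0],
    [0,0,0],
    [0,0,0],
    [0,0,0],
    [0,0,0],
    [0,0,0],
    [0,0,0],
    [0,0,0],
    [0,0,0],
    [0,0,0],
    [0,0,0],
    [0,0,0],
    [0,0,0],
    [0,0,0],
    [0,0,0],
    [0,0,0],
    [0,0,0],
    [0,0,0],
    [0,0,0]
  ],
  "twist": [0,0,0,0,0,0,0,0,0,0,0,0,0,0,0,0,0,0,0,0]
}}

```text
time_s: 14.32
tcp_pos: [0.557, -0.138, 0.0947]
ee_rot: [[-0.14, 0.99, 0.003], [0.99, 0.14, -0.008], [-0.008, 0.001, -1.0]]
ft_force: [-3.5, -6.6, 9.2]
grip_width: 0.001
```

```bash
python3 jaw.py p7
```

```text
p7 0.82 -4.75 2.5
full travel px [-8.61274997  4.78374623]
```

{"api": "step_arm", "payload": {
  "linear": [
    [0,0,0],
    [0,0,0],
    [0,0,0],
    [0,0,0],
    [0,0,0],
    [0,0,0],
    [0,0,0],
    [0,0,0],
    [0,0,0],
    [0,0,0],
    [0,0,0],
    [0,0,0]
  ],
  "twist": [0,0,0,0,0,0,0,0,0,0,0,0]
}}

```text
time_s: 15.37
tcp_pos: [0.5571, -0.138, 0.0947]
ee_rot: [[-0.14, 0.99, 0.003], [0.99, 0.14, -0.008], [-0.008, 0.001, -1.0]]
ft_force: [-3.4, -6.4, 10.4]
grip_width: -0.001
```

```bash
python3 jaw.py p8
python3 - <<'E'
import cv2,numpy as np
ims=[cv2.imread(f"pics/scene{k}.png")[130:215,185:330] for k in("","_p8")]
cv2.imwrite("pics/cmp2.png",cv2.resize(np.vstack(ims),None,fx=3.4,fy=3.4,interpolation=cv2.INTER_CUBIC))
E
```

```text
p8 0.82 -4.75 2.5
full travel px [-8.61274997  4.78374623]
```

View pics/cmp2.png

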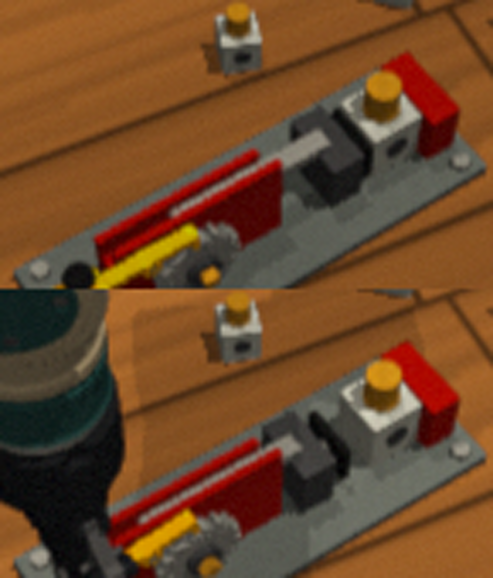

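Jaw: in the crop its left corner went from 293 to 264, about 8.5 px against 8.6 px for full travel. It has stood still for over 1 s, so it is fully back. Now releasing the tail and moving to look at the block.

{"api": "step_arm", "payload": {
  "linear": [
    [0,0,-0.003],
    [0,0,-0.006],
    [0,0,-0.015],
    [0,0,-0.025],
    [0,0,-0.03],
    [0.0255,-0.0043,-0.025],
    [0.0255,-0.0043,0],
    [0.0255,-0.0043,0],
    [0.0255,-0.0043,0],
    [0.0255,-0.0043,0],
    [0.0255,-0.0043,0],
    [0,0,0],
    [0,0,0]
  ],
  "twist": [0,0,0,0,0,0,0,0,0,0,0,0,0]
}}

```text
time_s: 16.5
tcp_pos: [0.5079, 0.0144, 0.1959]
ee_rot: [[-0.144, 0.99, -0.0], [0.99, 0.144, -0.0], [-0.0, -0.0, -1.0]]
ft_force: [0.5, -0.1, -0.0]
grip_width: -0.002
```

```bash
python3 - <<'E'
from h import *
s,p,R=st();print(p,s["ft_force"])
im=robot.snapshot("wrist");cv2.imwrite("pics/w3.png",cv2.resize(im[...,::-1],(768,576),interpolation=cv2.INTER_CUBIC))
print([(np.round(d["location"],3).tolist(),round(d["score"],2)) for d in robot.spot_in("wrist","block")][:3])
E
python3 jaw.py p9
```

```text
[0.50787767 0.01438886 0.19590409] [ 0.52777431 -0.07855071 -0.04572088]
[([0.487, 0.094, 0.056], 0.78), ([0.498, 0.043, 0.011], 0.71), ([0.381, 0.05, 0.031], 0.63)]
p9 0.83 -4.75 2.5
full travel px [-8.61274997  4.78374623]
```

View pics/w3.png

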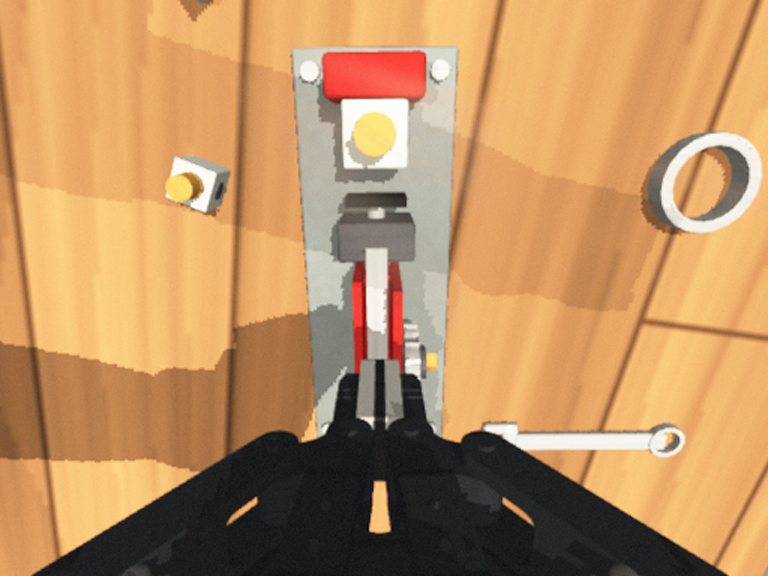

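The jaw is back and its pad clear of the block. The fitting's top is at (375,134), and the block is upright against the fixed jaw.

Run:
```python
from h import *
f=pix2w("wrist",250,134/1.5,.08);print(f)
f[2]=.09;print(intool(f))
# tray centre from top image corners of rim
c=np.array([pix2w("top",*uv,.028) for uv in((101,185),(157,182),(160,238),(105,241))]);print(c,c.mean(0))
```

```text
[0.49590115 0.09648265 0.08      ]
[ 0.08478669 -0.00111518  0.10602635]
[[0.55672803 0.3939578  0.028     ]
 [0.56885892 0.24334478 0.028     ]
 [0.41789734 0.2299635  0.028     ]
 [0.40625085 0.37709161 0.028     ]] [0.48743378 0.31108942 0.028     ]
```

{"api": "step_arm", "payload": {
  "linear": [
    [0.0212,-0.0005,0.0215],
    [0.0212,-0.0005,0.0215],
    [0.0212,-0.0005,0.0215],
    [0.0212,-0.0005,0.0215],
    [0,0,0],
    [0,0,0],
    [0,0,0]
  ],
  "twist": [0,0,0,0,0,0,0],
  "fingers": 0.1
}}

```text
time_s: 17.23
tcp_pos: [0.4955, 0.0962, 0.1105]
ee_rot: [[-0.141, 0.99, 0.001], [0.99, 0.141, -0.001], [-0.001, 0.001, -1.0]]
ft_force: [0.5, 0.1, 0.1]
grip_width: 0.551
```

{"api": "step_arm", "payload": {
  "linear": [
    [0,0,0.01],
    [0,0,0.01],
    [0,0,0.008],
    [0,0,0.008],
    [0,0,0.006],
    [0,0,0.004],
    [0,0,0.002],
    [0,0,0],
    [0,0,0]
  ],
  "twist": [0,0,0,0,0,0,0,0,0]
}}

```text
time_s: 17.98
tcp_pos: [0.4946, 0.0971, 0.062]
ee_rot: [[-0.142, 0.99, 0.0], [0.99, 0.142, -0.0], [-0.0, 0.0, -1.0]]
ft_force: [0.7, 0.8, -0.1]
grip_width: 0.55
```

{"api": "step_arm", "payload": {
  "linear": [
    [0,0,0.002],
    [0,0,0.0015],
    [0,0,0],
    [0,0,0]
  ],
  "twist": [0,0,0,0]
}}

```text
time_s: 18.32
tcp_pos: [0.4945, 0.097, 0.0586]
ee_rot: [[-0.142, 0.99, 0.0], [0.99, 0.142, -0.0], [-0.0, 0.0, -1.0]]
ft_force: [-0.2, -0.5, -0.2]
grip_width: 0.548
```

{"api": "step_arm", "payload": {
  "linear": [
    [0,0,0],
    [0,0,0],
    [0,0,0],
    [0,0,0],
    [0,0,0],
    [0,0,0],
    [0,0,0],
    [0,0,0],
    [0,0,0]
  ],
  "twist": [0,0,0,0,0,0,0,0,0],
  "fingers": -1
}}

```text
time_s: 19.07
tcp_pos: [0.4943, 0.097, 0.0587]
ee_rot: [[-0.142, 0.99, -0.0], [0.99, 0.142, -0.0], [-0.0, -0.0, -1.0]]
ft_force: [-2.1, -1.1, 5.9]
grip_width: 0.258
```

{"api": "step_arm", "payload": {
  "linear": [
    [0,0,-0.003],
    [0,0,-0.005],
    [0,0,-0.008],
    [0,0,-0.01],
    [0,0,-0.014],
    [0,0,-0.02],
    [0,0,-0.025],
    [0,0,-0.025],
    [0,0,0],
    [0,0,0]
  ],
  "twist": [0,0,0,0,0,0,0,0,0,0]
}}

```text
time_s: 19.9
tcp_pos: [0.4964, 0.0972, 0.1707]
ee_rot: [[-0.142, 0.99, 0.005], [0.99, 0.142, 0.0], [-0.0, 0.005, -1.0]]
ft_force: [0.1, -0.4, -3.4]
grip_width: 0.257
```

Run:
```python
from h import *
s,p,R=st();print(s["time_s"],p,s["ft_force"],s["wrist_torque"],s["grip_width"])
a=robot.snapshot("scene")[...,::-1];b=robot.snapshot("wrist")[...,::-1]
cv2.imwrite("pics/lift.png",np.hstack([cv2.resize(a[60:260,180:380],(400,400)),cv2.resize(b[:300,106:406],(400,400))]))
print(intool([.488,.312,p[2]]))
```

```text
19.9 [0.49640447 0.09720786 0.17071718] [ 0.12748896 -0.43303032 -3.44595779] [-0.03380445  0.0494126   0.01135245] 0.25686203508358557
[ 0.21363458  0.02484566 -0.00301862]
```

View pics/lift.png

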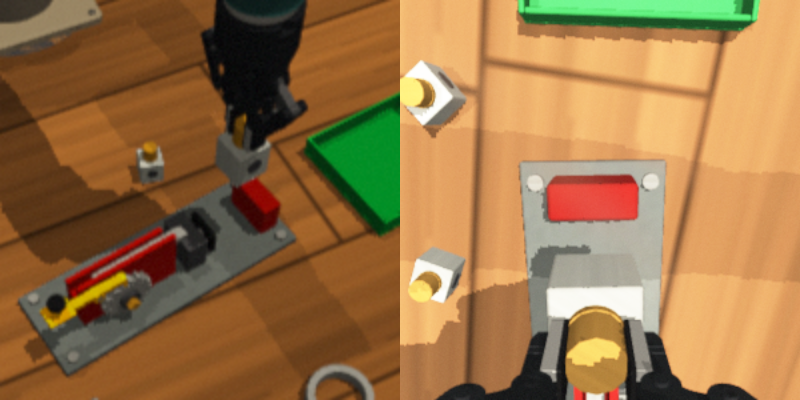

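The block hangs upright in the grip: 3.4 N on the wrist, clamp empty. Carrying it to the tray.

{"api": "step_arm", "payload": {
  "linear": [
    [0.015,0.0018,0],
    [0.027,0.0031,0],
    [0.03,0.0035,0],
    [0.03,0.0035,0],
    [0.03,0.0035,0],
    [0.03,0.0035,0],
    [0.027,0.003,0],
    [0.016,0.002,0],
    [0.0085,0.001,0],
    [0,0,0],
    [0,0,0]
  ],
  "twist": [0,0,0,0,0,0,0,0,0,0,0]
}}

```text
time_s: 20.92
tcp_pos: [0.4879, 0.3111, 0.167]
ee_rot: [[-0.142, 0.99, -0.003], [0.99, 0.142, -0.002], [-0.002, -0.003, -1.0]]
ft_force: [-0.5, -0.3, -2.6]
grip_width: 0.258
```

{"api": "step_arm", "payload": {
  "linear": [
    [0,0,0.01],
    [0,0,0.02],
    [0,0,0.02],
    [0,0,0.02],
    [0,0,0.015],
    [0,0,0.01],
    [0,0,0.006],
    [0,0,0.003],
    [0,0,0.001],
    [0,0,0],
    [0,0,0]
  ],
  "twist": [0,0,0,0,0,0,0,0,0,0,0]
}}

```text
time_s: 21.83
tcp_pos: [0.4898, 0.3123, 0.0645]
ee_rot: [[-0.141, 0.99, 0.002], [0.99, 0.141, 0.001], [0.001, 0.002, -1.0]]
ft_force: [0.3, 0.0, -2.9]
grip_width: 0.258
```

Run:
```python
from h import *
s,p,R=st();print(s["time_s"],p,s["ft_force"],s["grip_width"])
a=robot.snapshot("scene")[...,::-1];b=robot.snapshot("wrist")[...,::-1]
cv2.imwrite("pics/tray.png",np.hstack([cv2.resize(a[60:210,300:450],(400,400)),cv2.resize(b,(532,400))[:,:400]]))
```

```text
21.8333 [0.48977428 0.31225184 0.06450953] [ 0.29037582  0.00506755 -2.87711523] 0.25799106310948733
```

View pics/tray.png

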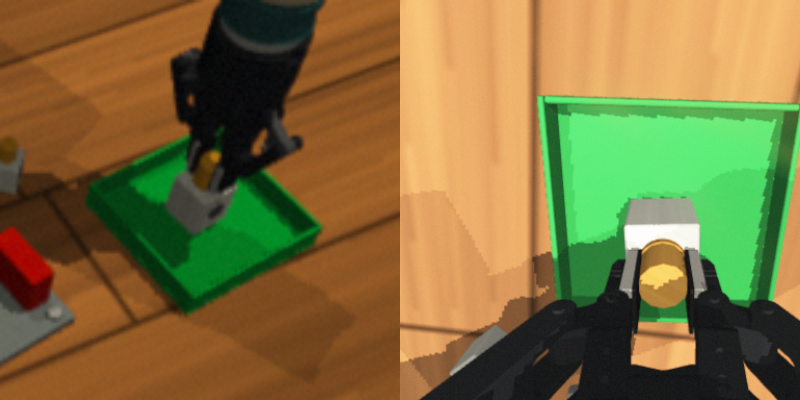

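The block is over the tray, well inside the walls. Lowering the last ~11 mm slowly, watching for contact.

{"api": "step_arm", "payload": {
  "linear": [
    [0,0,0.002],
    [0,0,0.002],
    [0,0,0.002],
    [0,0,0.001],
    [0,0,0.001],
    [0,0,0]
  ],
  "twist": [0,0,0,0,0,0]
}}

```text
time_s: 22.43
tcp_pos: [0.4886, 0.3118, 0.0551]
ee_rot: [[-0.142, 0.99, -0.001], [0.99, 0.142, -0.0], [-0.0, -0.001, -1.0]]
ft_force: [0.6, -1.6, -3.6]
grip_width: 0.251
```

{"api": "step_arm", "payload": {
  "linear": [
    [0,0,0.001],
    [0,0,0.0005],
    [0,0,0],
    [0,0,0]
  ],
  "twist": [0,0,0,0]
}}

```text
time_s: 22.77
tcp_pos: [0.4889, 0.3119, 0.054]
ee_rot: [[-0.142, 0.99, -0.0], [0.99, 0.142, -0.0], [-0.0, -0.0, -1.0]]
ft_force: [-0.9, -0.4, -3.4]
grip_width: 0.254
```

{"api": "step_arm", "payload": {
  "linear": [
    [0,0,0.0005],
    [0,0,0.0005],
    [0,0,0],
    [0,0,0]
  ],
  "twist": [0,0,0,0]
}}

```text
time_s: 23.1
tcp_pos: [0.4888, 0.3119, 0.053]
ee_rot: [[-0.142, 0.99, -0.0], [0.99, 0.142, -0.0], [-0.0, -0.0, -1.0]]
ft_force: [-1.1, 0.3, -2.4]
grip_width: 0.259
```

{"api": "step_arm", "payload": {
  "linear": [
    [0,0,0.0005],
    [0,0,0],
    [0,0,0]
  ],
  "twist": [0,0,0]
}}

```text
time_s: 23.35
tcp_pos: [0.4889, 0.312, 0.0528]
ee_rot: [[-0.142, 0.99, 0.0], [0.99, 0.142, 0.0], [0.0, 0.0, -1.0]]
ft_force: [-1.1, -0.1, 1.1]
grip_width: 0.254
```

Touched down (z 0.0528, the weight is off the wrist). Opening and withdrawing.

{"api": "step_arm", "payload": {
  "linear": [
    [0,0,0],
    [0,0,0],
    [0,0,0],
    [0,0,0],
    [0,0,0],
    [0,0,0]
  ],
  "twist": [0,0,0,0,0,0],
  "fingers": 0.1
}}

```text
time_s: 23.85
tcp_pos: [0.489, 0.312, 0.0526]
ee_rot: [[-0.141, 0.99, 0.0], [0.99, 0.141, 0.0], [0.0, 0.0, -1.0]]
ft_force: [-0.3, -1.8, -0.1]
grip_width: 0.549
```

{"api": "step_arm", "payload": {
  "linear": [
    [0,0,-0.004],
    [0,0,-0.008],
    [0,0,-0.015],
    [0,0,-0.025],
    [0,0,-0.035],
    [-0.02,0,-0.035],
    [-0.03,0,-0.03],
    [-0.03,0,0],
    [0,0,0],
    [0,0,0]
  ],
  "twist": [0,0,0,0,0,0,0,0,0,0]
}}

```text
time_s: 24.68
tcp_pos: [0.5008, 0.2324, 0.2055]
ee_rot: [[-0.139, 0.99, 0.002], [0.99, 0.139, 0.001], [0.001, 0.002, -1.0]]
ft_force: [0.5, 0.2, -0.4]
grip_width: 0.549
```

```bash
python3 - <<'E'
from h import *
s,p,R=st();print(s["time_s"],p,s["ft_force"],s["grip_width"])
a=robot.snapshot("scene")[...,::-1];b=robot.snapshot("wrist")[...,::-1]
cv2.imwrite("pics/end.png",np.hstack([cv2.resize(a,(420,315)),cv2.resize(b,(380,285),interpolation=cv2.INTER_AREA)[:285]] if 0 else [cv2.resize(a,(400,300)),cv2.resize(b,(400,300))]))
for t in("block","carton","race","spanner"):
    print(t,[(np.round(d["location"],3).tolist(),round(d["score"],2)) for d in robot.spot_in("scene",t)][:3])
E
python3 jaw.py end
```

```text
24.6833 [0.50075982 0.23236689 0.20545888] [ 0.48845367  0.19091283 -0.36310713] 0.5493172506930968
block [([0.382, 0.046, 0.035], 0.76), ([0.497, 0.3, 0.047], 0.68), ([0.374, 0.176, 0.032], 0.67)]
carton [([0.487, -0.341, 0.041], 0.82)]
race [([0.731, 0.092, 0.018], 0.66)]
spanner []
end 0.77 -4.75 2.5
full travel px [-8.61274997  4.78374623]
```

View pics/end.png

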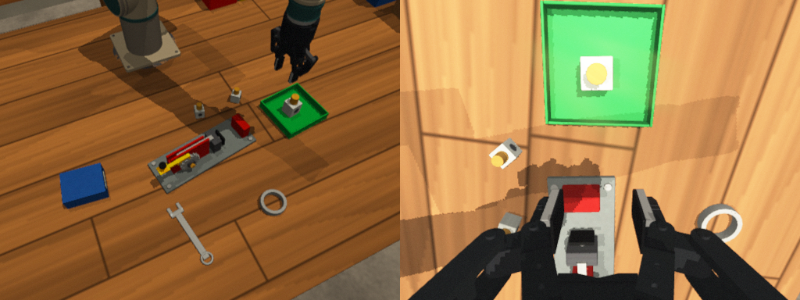

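The block stands upright in the middle of the tray, the gripper is clear and nothing else has moved.

```bash
python3 -c "
from bench import robot
print(robot.job_done())"
```

```text
the job is handed in; nothing more can be done
None
```

The valve block is out of the clamp and standing upright near the middle of the green tray. The gripper is open and well clear of it. I handed the job in at about 25 s of the 72 s allowed.

- **Pawl:** I found the screw head by touch at about 101.5 mm above the bench and pressed it about 7 mm down. The readings between moves peaked at about 13 N in total, against the 20 N limit; I have no readings from during the moves. I held it about 7 s.
- **Jaw:** I released the tail only after the jaw had stood still for over a second. My two measures of its travel differed: the image tracker gave about 19 mm and a direct reading of its edges in the crop gave 21–23 mm. I took it as fully back because it stayed still with the pawl held clear, and it did not move after release.
- **Block:** I lifted it by the brass fitting with the jaws across the clamp. On set-down the wrist force went from about -3.4 N to about +1 N, so the contact was light.
- **Last checks:** the carton and bearing ring are where they were, within the detector's error. The detector missed the spanner in the last picture, but it looks unmoved there.

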